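# Turn the row of valve parts round for reassembly

### The arm

A 7-joint arm with a two-finger parallel gripper is mounted at the origin on the work surface. World frame = base frame: x ahead of the robot, y to its left, z up, the work surface at z = 0. Lengths are in m, angles in rad, forces in N, time in s.
With the tool pointing down it reaches from about 0.425 to 1.025 m from the base axis. Payload 3.6 kg.
Tool frame: the origin (TCP) lies on the mounting face of the last link; the fingertips stand 173 mm ahead of it and the grasp point (between the pads) lies 155 mm ahead of it; z points along the fingers, y is the line along which they close (so a half turn about z gives the same grasp; the last joint's range is limited). The gripper opens to 85 mm and grips with 20 to 120 N. Pads are 22 mm wide; open, the fingers measure 114 mm over their backs; the gripper's body (76 mm by 85 mm) begins 54 mm behind the grasp point. The pads swing forward as they close: fully open they stand 13 mm farther back than shut.
Start: joints at [-1.26, 0.591, 0.048, 1.609, -0.033, 0.943, -0.034], TCP at [0.285, 0.667, 0.405] pointing down, gripper open.
Joint ranges: [-2.69, 2.69], [-0.47, 2.24], [-1.27, 1.36], [0.19, 2.51], [-1.53, 4.68], [0.08, 2.07], [-3.09, 3.09]. Speed limits (rad/s): [2.57, 2.57, 3.14, 3.14, 3.14, 3.14, 3.14].

### API

Orientations are given as [roll, pitch, yaw] about the fixed x, y, z axes, in that order (R = Rz(yaw) Ry(pitch) Rx(roll)).
In Python, from rig import manip gives the robot as it stands.
- The arm moves only by the shell command python3 -m pendant 'ROWS'. ROWS is JSON, a list of rows, each a list of 3 entries, a list of its own where there are three numbers: the opening in per cent of the stroke, from 0 (shut) to 100 (fully open), then the shift along the tool's x, y, z in m, then the turn, a rotation vector about the tool's x, y, z in degrees. A call has 1 to 8 rows; each row is the pose to reach, as a shift and turn from the pose commanded when the call began, along the tool's axes at that moment; what a row does not reach only later rows make up. A row lasts 1/10 s, in which the tool goes at most 50 mm and 8.59 degrees, less where a joint would pass 70% of its speed; a pose out of reach is approached as far as the arm can. A call with a gripper value outside its range is refused whole. The fingers move at their own pace and stop on an object; the grip force is fixed at half the most. Time passes only in rows, so rows that repeat a pose let the fingers close. It gives the time, the measured TCP pose, the force, the opening and the grip force at its end, in the units of the state.
- manip.get_obs(): the state, without advancing time (a new reading comes with each control period).
- manip.snapshot(name): name is "scene" or "top" or "wrist"; returns (picture, depth): 480x640x3 uint8, red, green, blue; 480x640 float32, m along the optical axis (not along the pixel's ray), 0 where there is no reading.
- manip.calibration(name): a dict with "K" (3x3 intrinsics, pixels), "k1" (the pictures are not rectified: a ray, as slopes to the right and down, at radius r is drawn at 1 + k1 r^2 times it, then the intrinsics apply), "R" (3x3) and "t" (3): a world point X has camera coordinates R X + t. Camera axes: x right, y down, z forward; pixel columns grow to the right and rows downward; lengths in m; the calibration is good to about 2 mm. A picture is of the moment at which its call begins: read the wrist's pose just before it. calibration takes no time and is no camera call; for the wrist camera it gives the pose at the moment of the call.
- manip.sign_off(): hands the job in; it is judged then, once.
Trained networks look in the newest picture that a camera, given by its name, has taken for a name from the list of things; names that differ only in an ending like _2 or _b are one class to them, and where a whole thing is asked for, a point or a joint stands for the part that bears it (a point fixed in the world has none). Each returns a list of dicts, best first, with "confidence" (0 to 1); they miss things now and then, are a little off and sometimes report something else, mostly with a low value. They report only what shows in the picture. A call takes as long as a camera call. They do not tell look-alikes from the thing itself.
- manip.boxes_of(camera, label): "point" ([x, y, z] in m, in the coordinates of the camera as it stood for that picture, good to about 4 mm: the middle of the surface that is visible of it).
The state is a dict: "t": time; "joint_positions": joint angles; "dq": joint speeds; "joint_efforts": joint torques, N m; "position": TCP position; "ee_rot": TCP orientation; "contact_force": force on the tool from outside, world axes, zero at the start; "ft_torque": the same for the moment, N m; "width": opening from 0.0 (shut) to 1.0 (fully open); "grip_force": force on a finger pad.
Only numpy, scipy, OpenCV 4.12 (cv2) and the standard library are available. Lean on these libraries where they do the work, as an engineer would, in place of code of your own. Each camera call takes 0.05 s, during which the arm holds its last target. There are 200 camera calls.

### The job

The four valve parts stand on the stripping rack in the order they came off the valve. Set them out on the empty assembly rack in the reverse order: the part nearest the stripping rack's knob goes into the bay farthest from the assembly rack's knob, the next one into the bay beside it, and so on, until the part farthest from the stripping rack's knob stands in the bay nearest the assembly rack's knob. Stand each part upright on the floor of its own bay, about in the middle, and let go of it.

Things in the scene. Friction and masses are not known exactly. Their poses are not given: they have to be found in the camera images.
- strip_rack: Stripping rack, fixed to the bench, full at the start: flat aluminium bar 280 x 72 x 8 mm with four round rubber pads in a row along its x axis, centres at x = -105, -35, +35 and +105 mm, y = 0. Only its +x end has an ear with a round black knob (26 mm wide, 40 mm high), 157 mm from centre. Origin: centre of the underside, on the bench; z up.
- build_rack: Fixed, empty assembly rack: aluminium bar 280 x 72 x 8 mm; five dark walls across it (6 mm thick, 14 mm high above the bar) make four bays in a row along x, centres at x = -105, -35, 35, 105 mm, y = 0; bay floor 64 x 66 mm, 8 mm above the bench, side lips 4 mm high. Only its +x end has an ear with a round black knob (26 mm wide, 40 mm high), 157 mm from centre. Origin: underside centre; z up.
- plug_mid (a point): Loose steel valve plug with stem, 90 mm high: foot disc 42 mm across and 10 mm thick, tapering up to 26 mm height into a plain round stem 16 mm thick, by which it is gripped. About 0.25 kg. Origin: on its axis, half-way up (45 mm above its foot); z up. It starts upright on its pad, foot 14 mm above the bench.
- sleeve_mid (a point): Loose brass guide sleeve, 64 mm high: round body 34 mm across with a flange 42 mm across and 8 mm thick at the foot; its top shows a dark bore 22 mm across (flat disc). About 0.22 kg. Origin: on its axis, half-way up (32 mm above its foot); z up. It starts upright on its pad, foot 14 mm above the bench.
- nut_mid (a point): Loose steel packing nut, 60 mm high: round foot 40 mm across, 12 mm thick, above it a hexagon 36 mm across flats (42 over corners); dark bore mark 19 mm on top. Two flats face its own +y and -y; at the start its frame is within 0.2 rad of the stripping rack's. About 0.35 kg. Origin: on its axis, half-way up (30 mm above its foot); z up. It starts upright on its pad, foot 14 mm above the bench.
- ball_mid (a point): Loose steel trunnion ball of a ball valve, 72 mm high: round foot 40 mm across and 10 mm thick, short neck, ball 44 mm across whose centre is this point, stub 16 mm thick on top; a dark bore mark on two sides. About 0.3 kg. Origin: on its axis, half-way up (36 mm above its foot); z up. It starts upright on its pad, foot 14 mm above the bench.
- pad_plug: Fixed flat round black rubber pad, 52 mm across and 6 mm thick, on the stripping rack; the valve plug stands on it at the start. Its place in the rack's row changes from start to start and it then stays put, so it shows where the valve plug came from. Origin: centre of its underside (8 mm above the bench).
- pad_sleeve: Fixed flat round black rubber pad, 52 mm across and 6 mm thick, on the stripping rack; the guide sleeve stands on it at the start. Its place in the rack's row changes from start to start and it then stays put, so it shows where the guide sleeve came from. Origin: centre of its underside (8 mm above the bench).
- pad_nut: Fixed flat round black rubber pad, 52 mm across and 6 mm thick, on the stripping rack; the packing nut stands on it at the start. Its place in the rack's row changes from start to start and it then stays put, so it shows where the packing nut came from. Origin: centre of its underside (8 mm above the bench).
- pad_ball: Fixed flat round black rubber pad, 52 mm across and 6 mm thick, on the stripping rack; the trunnion ball stands on it at the start. Its place in the rack's row changes from start to start and it then stays put, so it shows where the trunnion ball came from. Origin: centre of its underside (8 mm above the bench).
Things that resemble listed ones, but are neither listed nor needed, are in the scene too. What is shaped like the part that bears ball_mid but purple is not meant.

How it is judged:
At the end, for the whole second after the job is handed in: Every part stands in the bay that mirrors its starting place (x along the stripping rack becomes -x along the assembly rack), within 15 mm of the bay centre along and across the rack, centre height within 4 mm of standing on the floor, tilt under 0.1 rad, at rest (under 0.02 m/s) (((x of pad_plug in the frame of strip_rack between -0.125 and -0.085 m and x of plug_mid in the frame of build_rack between 0.09 and 0.12 m) or (x of pad_plug in the frame of strip_rack between -0.055 and -0.015 m and x of plug_mid in the frame of build_rack between 0.02 and 0.05 m) or (x of pad_plug in the frame of strip_rack between 0.015 and 0.055 m and x of plug_mid in the frame of build_rack between -0.05 and -0.02 m) or (x of pad_plug in the frame of strip_rack between 0.085 and 0.125 m and x of plug_mid in the frame of build_rack between -0.12 and -0.09 m)) and y of plug_mid in the frame of build_rack between -0.015 and 0.015 m and z of plug_mid in the frame of build_rack between 0.049 and 0.057 m and angle between each of plug_mid, sleeve_mid, nut_mid, ball_mid's own z axis and vertical below 0.1 rad and linear speed of each of plug, sleeve, nut, ball below 0.02 m/s and ((x of pad_sleeve in the frame of strip_rack between -0.125 and -0.085 m and x of sleeve_mid in the frame of build_rack between 0.09 and 0.12 m) or (x of pad_sleeve in the frame of strip_rack between -0.055 and -0.015 m and x of sleeve_mid in the frame of build_rack between 0.02 and 0.05 m) or (x of pad_sleeve in the frame of strip_rack between 0.015 and 0.055 m and x of sleeve_mid in the frame of build_rack between -0.05 and -0.02 m) or (x of pad_sleeve in the frame of strip_rack between 0.085 and 0.125 m and x of sleeve_mid in the frame of build_rack between -0.12 and -0.09 m)) and y of sleeve_mid in the frame of build_rack between -0.015 and 0.015 m and z of sleeve_mid in the frame of build_rack between 0.036 and 0.044 m and ((x of pad_nut in the frame of strip_rack between -0.125 and -0.085 m and x of nut_mid in the frame of build_rack between 0.09 and 0.12 m) or (x of pad_nut in the frame of strip_rack between -0.055 and -0.015 m and x of nut_mid in the frame of build_rack between 0.02 and 0.05 m) or (x of pad_nut in the frame of strip_rack between 0.015 and 0.055 m and x of nut_mid in the frame of build_rack between -0.05 and -0.02 m) or (x of pad_nut in the frame of strip_rack between 0.085 and 0.125 m and x of nut_mid in the frame of build_rack between -0.12 and -0.09 m)) and y of nut_mid in the frame of build_rack between -0.015 and 0.015 m and z of nut_mid in the frame of build_rack between 0.034 and 0.042 m and ((x of pad_ball in the frame of strip_rack between -0.125 and -0.085 m and x of ball_mid in the frame of build_rack between 0.09 and 0.12 m) or (x of pad_ball in the frame of strip_rack between -0.055 and -0.015 m and x of ball_mid in the frame of build_rack between 0.02 and 0.05 m) or (x of pad_ball in the frame of strip_rack between 0.015 and 0.055 m and x of ball_mid in the frame of build_rack between -0.05 and -0.02 m) or (x of pad_ball in the frame of strip_rack between 0.085 and 0.125 m and x of ball_mid in the frame of build_rack between -0.12 and -0.09 m)) and y of ball_mid in the frame of build_rack between -0.015 and 0.015 m and z of ball_mid in the frame of build_rack between 0.04 and 0.048 m); the robot touches nothing.
It also fails if it takes over 106 s, if anything falls off the work surface, if the arm or the gripper's body presses on something with over 40 N, if the wrist force passes 120 N, or if a joint passes its speed limit or range.

## Working session

There is one attempt and no reset: what is moved stays moved. The work goes in short steps, Python scripts to look and compute and a shell command to move; the robot and the scene stay as the last step left them, time stands still between calls to the robot, and variables do not carry over. Pictures are saved under pics/ and viewed, at most 14 in all, crops included, and the job is handed in when it is done.

```bash
mkdir -p pics
cat > h.py <<'E'
from rig import manip
import numpy as np, cv2
from scipy.spatial.transform import Rotation as Ro
NAMES=["strip_rack","build_rack","plug_mid","sleeve_mid","nut_mid","ball_mid","pad_plug","pad_sleeve","pad_nut","pad_ball"]
def toworld(c,p): return np.array(c["R"]).T@(np.array(p)-np.array(c["t"]))
def topix(c,X):
    p=np.array(c["R"])@np.array(X)+np.array(c["t"]); s=p[:2]/p[2]; s=s*(1+c["k1"]*(s@s))
    K=np.array(c["K"]); return (K@np.r_[s,1])[:2]
def ray(c,uv):
    K=np.array(c["K"]);d=np.array([c["k1"],0,0,0,0.])
    s=cv2.undistortPoints(np.array([[uv]],float),K,d)[0,0]; return np.r_[s,1]
def pix2w(c,uv,z=None,depth=None):
    r=ray(c,uv); R=np.array(c["R"]);t=np.array(c["t"])
    if depth is not None: return R.T@(r*depth-t)
    o=-R.T@t; d=R.T@r; return o+d*(z-o[2])/d[2]
def snap(name,f=None):
    c=manip.calibration(name); im,d=manip.snapshot(name)
    if f: cv2.imwrite("pics/"+f,im[:,:,::-1])
    return c,im,d
def find(cam,c,names=NAMES):
    for n in names:
        for b in manip.boxes_of(cam,n)[:3]:
            w=toworld(c,b["point"]); print(cam,n,round(b["confidence"],2),w.round(3),topix(c,w).round(0))
E
python3 - <<'E'
from h import *
o=manip.get_obs();print(o)
for n in ["scene","top"]:
    c,im,d=snap(n,n+"1.png"); find(n,c)
c,im,d=snap("wrist","wrist1.png"); print(c)
E
```

```text
{'t': 0.0, 'joint_positions': array([-1.26050012,  0.59212068,  0.04829047,  1.60983848, -0.03329473,
        0.94270019, -0.03367594]), 'dq': array([-4.45381147e-06,  9.01521555e-04, -3.99161135e-04, -1.03358302e-03,
       -8.26618090e-04,  1.49984222e-04, -1.00627304e-03]), 'joint_efforts': array([ 4.94983906e-04, -5.48673284e+01,  1.54643007e+00, -1.98123085e+01,
        9.32597351e-03,  8.57211999e-03, -4.46733850e-06]), 'position': array([0.28465673, 0.66629775, 0.40353309]), 'ee_rot': array([-3.13933399e+00,  1.26570455e-04,  2.73791164e+00]), 'contact_force': array([ 0.5593807 , -0.50653627,  0.27683282]), 'ft_torque': array([-0.03134864, -0.01526563, -0.03386772]), 'grip_force': 0.0, 'width': 1.0005343658184607}
scene strip_rack 0.63 [0.552 0.208 0.012] [459. 251.]
scene build_rack 0.83 [ 0.549 -0.23   0.005] [210. 254.]
scene plug_mid 0.97 [0.497 0.231 0.056] [471. 211.]
scene plug_mid 0.25 [0.496 0.209 0.018] [454. 226.]
scene sleeve_mid 0.6 [0.436 0.242 0.066] [471. 184.]
scene nut_mid 0.62 [0.571 0.207 0.067] [467. 237.]
scene ball_mid 0.82 [0.74  0.133 0.048] [438. 328.
[... 698 characters left out ...]
 0.013] [186. 296.]
top pad_sleeve 0.48 [0.418 0.237 0.016] [170. 338.]
top pad_nut 0.59 [0.55  0.198 0.016] [203. 266.]
top pad_ball 0.68 [0.61 0.18 0.01] [219. 235.]
top pad_ball 0.68 [ 0.516 -0.232  0.009] [444. 310.]
top pad_ball 0.44 [0.621 0.191 0.061] [208. 221.]
{'K': array([[341.87070764,   0.        , 314.30418448],
       [  0.        , 341.87070764, 240.33247782],
       [  0.        ,   0.        ,   1.        ]]), 'k1': -0.035704240709629256, 'R': array([[ 3.92756911e-01,  9.19642326e-01, -3.87994153e-05],
       [ 8.87581192e-01, -3.79053336e-01,  2.61759806e-01],
       [ 2.40710690e-01, -1.02842411e-01, -9.65133049e-01]]), 't': array([-0.72592774, -0.03395392,  0.37765963])}
```

View pics/scene1.png

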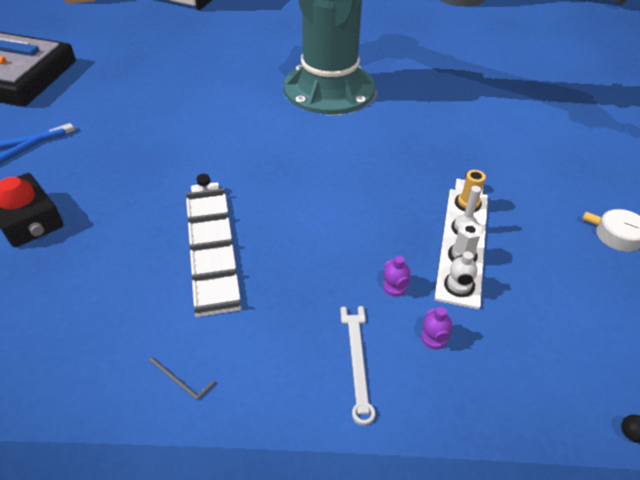

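View pics/top1.png

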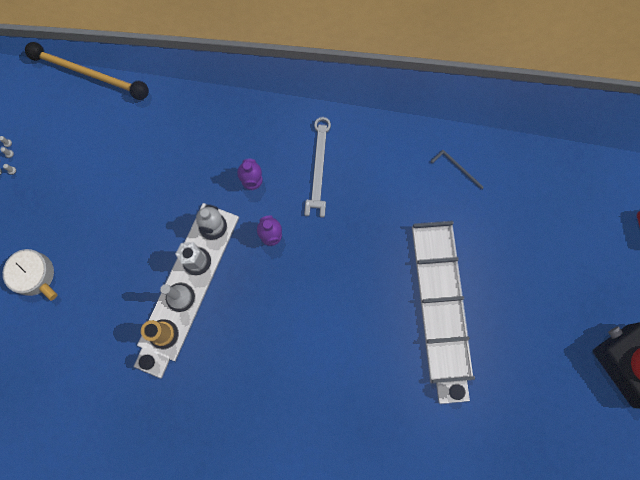

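View pics/wrist1.png

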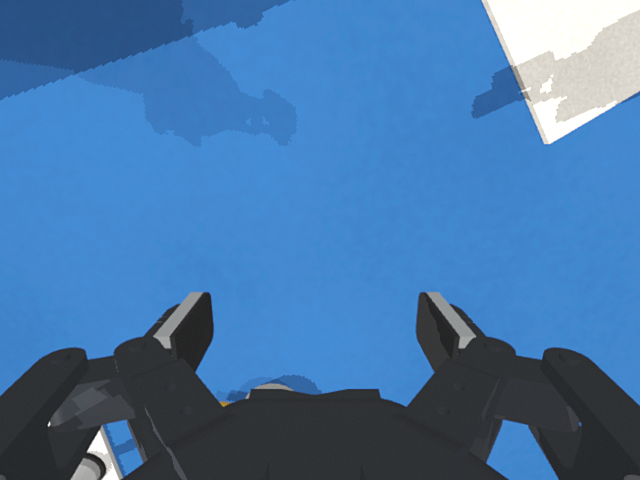

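The scene and top views show silver parts on the strip rack. From its knob (top 147,362) the order is sleeve (155,333), plug (178,296), nut (192,257), ball (210,221). The build rack's knob is at top (457,392), also at the base end. There are three ball shapes, at top (210,221), (270,231) and (250,174). The last two are purple look-alikes, and the silver one on the pad at (210,221) is the one meant. Next I fit the racks and axes from depth, and make one enlarged crop.

```bash
cat > m.py <<'E'
from h import *
def cloud(c,d):
    v,u=np.mgrid[0:480:1,0:640:1]; m=d>0
    uv=np.c_[u[m],v[m]].astype(float)
    s=cv2.undistortPoints(uv[:,None],np.array(c["K"]),np.array([c["k1"],0,0,0,0.]))[:,0]
    P=np.c_[s,np.ones(len(s))]*d[m][:,None]
    return (P-np.array(c["t"]))@np.array(c["R"]), uv.astype(int)
E
python3 - <<'E'
from m import *
for n in ["scene","top"]:
    c,im,d=snap(n); P,uv=cloud(c,d)
    if n=="top": big=cv2.resize(im[195:385,125:290,::-1],None,fx=3,fy=3,interpolation=cv2.INTER_CUBIC); cv2.imwrite("pics/crop1.png",big)
    L=(P[:,0]>.3)&(P[:,0]<.8)&(abs(P[:,1])<.4)
    print(n,"bench z",np.median(P[L][:,2]).round(4))
    for nm,g in [("strip",(P[:,1]>.11)&(P[:,1]<.3)),("build",(P[:,1]<-.14)&(P[:,1]>-.32))]:
        g=g&(P[:,0]>.25)&(P[:,0]<.72)
        col=im[uv[:,1],uv[:,0]].astype(int); blue=(col[:,2]-col[:,0]>40)
        b=g&~blue&(P[:,2]<.013)&(P[:,2]>.004)
        r=cv2.minAreaRect(P[b][:,:2].astype(np.float32)); print(nm,b.sum(),r,np.median(P[b][:,2]))
        k=g&(P[:,2]>.041)&(P[:,2]<.052)&(col.max(1)<60); print(" knob",k.sum(),np.median(P[k],0).round(3))
    for nm,q,z0,z1 in [("plug",(.492,.222),.06,.11),("sleeve",(.424,.239),.04,.085),("nut",(.555,.203),.045,.08),("ball",(.622,.187),.03,.09)]:
        k=(np.hypot(P[:,0]-q[0],P[:,1]-q[1])<.04)&(P[:,2]>z0)&(P[:,2]<z1)
        top=np.percentile(P[k][:,2],97); t=k&(P[:,2]>top-.006)
        e=P[k]; print(nm,k.sum(),"top",top.round(3),np.median(P[t],0).round(3),"mid",((e.max(0)+e.min(0))/2).round(3))
E
```

```text
scene bench z 0.0011
strip 2168 ((0.544247031211853, 0.21570205688476562), (0.0786578357219696, 0.3858475983142853), 72.98753356933594) 0.009007634556210436
 knob 55 [0.651 0.191 0.047]
build 3824 ((0.5202280282974243, -0.23105277121067047), (0.3179316520690918, 0.07249874621629715), 10.352117538452148) 0.00919574852063865
 knob 30 [ 0.386 -0.256  0.042]
plug 224 top 0.106 [0.494 0.23  0.104] mid [0.494 0.23  0.084]
sleeve 366 top 0.081 [0.429 0.249 0.079] mid [0.426 0.25  0.061]
nut 570 top 0.077 [0.562 0.212 0.075] mid [0.561 0.212 0.062]
ball 680 top 0.088 [0.631 0.192 0.086] mid [0.629 0.192 0.064]
top bench z -0.0001
strip 3830 ((0.5446151494979858, 0.2167409062385559), (0.08283820748329163, 0.39153093099594116), 72.54010009765625) 0.007737792921708899
 knob 41 [0.381 0.259 0.042]
build 6065 ((0.5169556140899658, -0.23029911518096924), (0.31395238637924194, 0.07347565144300461), 10.17005729675293) 0.007928990645075731
 knob 1 [ 0.382 -0.242  0.041]
plug 157 top 0.106 [0.49  0.231 0.103] mid [0.49  0.231 0.084]
sleeve 485 top 0.08 [0.424 0.251 0.078] mid [0.424 0.251 0.061]
nut 485 top 0.076 [0.559 0.214 0.074] mid [0.559 0.214 0.062]
ball 557 top 0.087 [0.627 0.194 0.085] mid [0.627 0.194 0.063]
```

View pics/crop1.png

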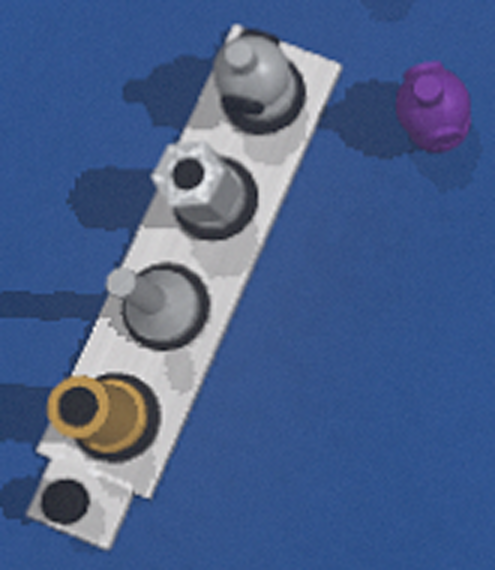

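Both views agree to about 4 mm, tops stand at 0.105/0.080/0.076/0.087 m (expected 0.104/0.078/0.074/0.086), and the silver ball is confirmed at crop (260,75). Rack yaws are 164.4° (strip) and 190.3° (build). I go above the sleeve first.

```bash
cat > g.py <<'E'
import sys
from h import *
x,y,z,yaw=map(float,sys.argv[1:5])
o=manip.get_obs(); R=Ro.from_euler("xyz",o["ee_rot"]); T=Ro.from_euler("xyz",[np.pi,0,np.radians(yaw)])
print("t",round(o["t"],1),"pos",o["position"].round(4),"yaw",np.degrees(o["ee_rot"]).round(1))
print("shift",R.inv().apply(np.array([x,y,z])-o["position"]).round(4),"turn",np.degrees((R.inv()*T).as_rotvec()).round(1))
E
python3 g.py .425 .250 .33 164.4
```

```text
t 1.2 pos [0.2849 0.6667 0.4047] yaw [180.    0.  156.9]
shift [-0.2926 -0.3281  0.0747] turn [ 0.   0.  -7.5]
```

```bash
python3 -m pendant '[[100,[-0.293,-0.328,0.0],[0,0,-7.5]],[100,[-0.293,-0.328,0.0],[0,0,-7.5]],[100,[-0.293,-0.328,0.0],[0,0,-7.5]],[100,[-0.293,-0.328,0.0],[0,0,-7.5]],[100,[-0.293,-0.328,0.0],[0,0,-7.5]],[100,[-0.293,-0.328,0.0],[0,0,-7.5]],[100,[-0.293,-0.328,0.0],[0,0,-7.5]],[100,[-0.293,-0.328,0.0],[0,0,-7.5]]]'; python3 g.py .425 .250 .33 164.4
```

```text
t: 2.05
position: [0.4131, 0.2858, 0.4051]
ee_rot: [3.141, 0.001, 2.869]
contact_force: [0.1, 0.1, -1.0]
width: 0.999
grip_force: 0.0
t 2.0 pos [0.4131 0.2858 0.4051] yaw [180.    0.  164.4]
shift [-0.021  -0.0313  0.0751] turn [ 0.  0. -0.]
```

```bash
python3 -m pendant '[[100,[0,0,0],[0,0,0]],[100,[0,0,0],[0,0,0]],[100,[0,0,0],[0,0,0]]]'; python3 g.py .425 .250 .33 164.4
```

```text
t: 2.35
position: [0.4125, 0.2889, 0.405]
ee_rot: [3.14, 0.0, 2.87]
contact_force: [0.1, -0.3, -0.0]
width: 1.0
grip_force: 0.0
t 2.4 pos [0.4125 0.2889 0.405 ] yaw [179.9   0.  164.5]
shift [-0.0225 -0.0343  0.075 ] turn [0.1 0.  0.1]
```

```bash
python3 -m pendant '[[100,[-0.022,-0.034,0.075],[0,0,0]],[100,[-0.022,-0.034,0.075],[0,0,0]],[100,[-0.022,-0.034,0.075],[0,0,0]],[100,[-0.022,-0.034,0.075],[0,0,0]],[100,[-0.022,-0.034,0.075],[0,0,0]]]'
python3 - <<'E'
from m import *
c,im,d=snap("wrist","w2.png"); P,uv=cloud(c,d)
find("wrist",c,["plug_mid","sleeve_mid","nut_mid","ball_mid"])
for nm,q in [("sleeve",(.425,.25,.078)),("plug",(.492,.23,.104)),("nut",(.56,.213,.074)),("ball",(.629,.193,.086))]: print(nm,topix(c,q).round(0))
E
python3 g.py .425 .250 .209 164.4
```

```text
t: 2.85
position: [0.425, 0.2514, 0.3311]
ee_rot: [3.138, 0.002, 2.872]
contact_force: [-0.2, 0.8, 0.8]
width: 1.002
grip_force: 0.0
wrist plug_mid 0.81 [0.486 0.236 0.042] [314. 309.]
wrist sleeve_mid 0.58 [0.418 0.251 0.075] [309. 237.]
wrist nut_mid 0.79 [0.543 0.218 0.048] [312. 375.]
wrist ball_mid 0.59 [0.482 0.239 0.012] [316. 289.]
sleeve [310. 249.]
plug [308. 362.]
nut [311. 414.]
ball [310. 495.]
t 3.1 pos [0.4248 0.2498 0.3307] yaw [1.799e+02 1.000e-01 1.644e+02]
shift [-0.     -0.      0.1217] turn [0.1 0.1 0. ]
```

View pics/w2.png

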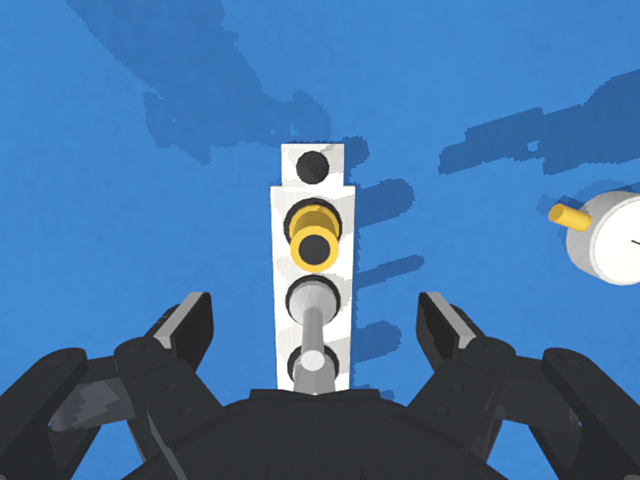

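The wrist view shows the sleeve bore at (314,248), the plug top at (313,361), and finger pads symmetric about column 315. The rack is vertical in the picture, so tool and sleeve are lined up. I descend, grip and lift.

```bash
python3 -m pendant '[[100,[0,0,0.04],[0,0,0]],[100,[0,0,0.08],[0,0,0]],[100,[0,0,0.11],[0,0,0]],[100,[0,0,0.121],[0,0,0]],[100,[0,0,0.121],[0,0,0]],[100,[0,0,0.121],[0,0,0]]]'; python3 -m pendant '[[10,[0,0,0],[0,0,0]],[10,[0,0,0],[0,0,0]],[10,[0,0,0],[0,0,0]],[10,[0,0,0],[0,0,0]],[10,[0,0,0],[0,0,0]],[10,[0,0,0],[0,0,0]],[10,[0,0,0],[0,0,0]],[10,[0,0,0],[0,0,0]]]'
```

```text
t: 3.7
position: [0.4252, 0.2493, 0.2096]
ee_rot: [3.14, 0.001, 2.869]
contact_force: [0.2, -0.7, -0.4]
width: 1.001
grip_force: 0.0
t: 4.5
position: [0.4251, 0.2494, 0.2097]
ee_rot: [3.14, 0.001, 2.869]
contact_force: [-0.2, 0.4, 6.5]
width: 0.38
grip_force: 58.9
```

```bash
python3 -m pendant '[[10,[0,0,-0.03],[0,0,0]],[10,[0,0,-0.08],[0,0,0]],[10,[0,0,-0.12],[0,0,0]],[10,[0,0,-0.12],[0,0,0]]]'; python3 g.py .6393 -.2087 .33 190.3
```

```text
t: 4.9
position: [0.4262, 0.2497, 0.3334]
ee_rot: [3.133, 0.007, 2.868]
contact_force: [0.5, 0.0, -2.0]
width: 0.377
grip_force: 60.1
t 4.9 pos [0.4262 0.2497 0.3334] yaw [179.5   0.4 164.3]
shift [-0.3289 -0.3839  0.0025] turn [  0.4   0.5 -26. ]
```

```bash
python3 -m pendant '[[10,[-0.329,-0.384,0],[0,0,-26]],[10,[-0.329,-0.384,0],[0,0,-26]],[10,[-0.329,-0.384,0],[0,0,-26]],[10,[-0.329,-0.384,0],[0,0,-26]],[10,[-0.329,-0.384,0],[0,0,-26]],[10,[-0.329,-0.384,0],[0,0,-26]],[10,[-0.329,-0.384,0],[0,0,-26]],[10,[-0.329,-0.384,0],[0,0,-26]]]';python3 -m pendant '[[10,[0,0,0],[0,0,0]],[10,[0,0,0],[0,0,0]],[10,[0,0,0],[0,0,0]]]';  python3 g.py .6393 -.2087 .33 190.3
```

```text
t: 5.7
position: [0.5933, -0.1156, 0.3273]
ee_rot: [3.14, -0.002, -2.961]
contact_force: [0.8, 0.8, -2.2]
width: 0.377
grip_force: 60.1
t: 6.0
position: [0.5926, -0.1123, 0.3276]
ee_rot: [3.14, -0.003, -2.959]
contact_force: [-0.4, -0.2, -2.0]
width: 0.372
grip_force: 60.3
t 6.0 pos [ 0.5926 -0.1123  0.3276] yaw [ 1.799e+02 -1.000e-01 -1.696e+02]
shift [-0.0284 -0.1033 -0.0027] turn [ 0.1 -0.1  0.1]
```

```bash
python3 -m pendant '[[10,[-0.028,-0.103,-0.003],[0,0,0]],[10,[-0.028,-0.103,-0.003],[0,0,0]],[10,[-0.028,-0.103,-0.003],[0,0,0]],[10,[-0.028,-0.103,-0.003],[0,0,0]],[10,[-0.028,-0.103,-0.003],[0,0,0]]]'; python3 g.py .6393 -.2087 .204 190.3
python3 - <<'E'
from m import *
c,im,d=snap("wrist"); u=np.array([-.984,-.179]);C=np.array([.536,-.2275]);v=np.array([.179,-.984])
big=im[:,:,::-1].copy()
for x in (-.14,-.07,0,.07,.14):
  for y in (-.036,.036):
    p=topix(c,np.r_[C+u*x+v*y,.008 if abs(y)>.03 else .02]); cv2.circle(big,tuple(int(q) for q in p),2,(0,0,255),-1)
cv2.imwrite("pics/w3.png",big)
E
```

```text
t: 6.5
position: [0.639, -0.207, 0.331]
ee_rot: [3.139, -0.002, -2.958]
contact_force: [0.0, 0.6, -1.8]
width: 0.379
grip_force: 60.5
t 6.5 pos [ 0.639 -0.207  0.331] yaw [ 1.798e+02 -1.000e-01 -1.695e+02]
shift [-1.00e-04 -2.10e-03  1.27e-01] turn [ 0.2 -0.1  0.2]
```

View pics/w3.png

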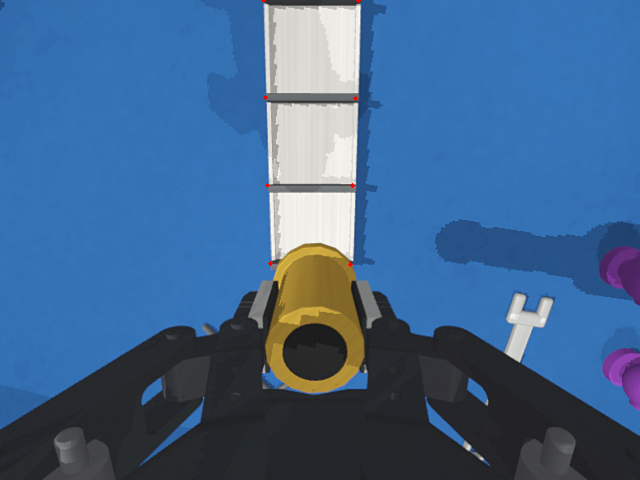

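The projected rack model (dots) lands on the walls, rows 98/185/263, so the pose holds to about 2 mm. The sleeve is held upright at (315,330). I lower it.

```bash
python3 -m pendant '[[10,[0,-0.001,0.04],[0,0,0]],[10,[0,-0.001,0.08],[0,0,0]],[10,[0,-0.001,0.105],[0,0,0]],[10,[0,-0.001,0.118],[0,0,0]],[10,[0,-0.001,0.124],[0,0,0]],[10,[0,-0.001,0.126],[0,0,0]],[10,[0,-0.001,0.126],[0,0,0]]]'; python3 g.py .6393 -.2087 .2037 190.3
```

```text
t: 7.25
position: [0.6404, -0.2106, 0.2069]
ee_rot: [-3.141, 0.002, -2.96]
contact_force: [0.4, -1.0, -1.8]
width: 0.379
grip_force: 60.5
t 7.2 pos [ 0.6404 -0.2106  0.2069] yaw [-1.800e+02  1.000e-01 -1.696e+02]
shift [0.0007 0.0021 0.0032] turn [-0.   0.1  0.1]
```

```bash
python3 -m pendant '[[10,[0.001,0.002,0.003],[0,0,0]],[10,[0.001,0.002,0.003],[0,0,0]],[10,[0.001,0.002,0.003],[0,0,0]]]'; python3 -m pendant '[[60,[0,0,0],[0,0,0]],[90,[0,0,0],[0,0,0]],[90,[0,0,0],[0,0,0]],[90,[0,0,0],[0,0,0]],[90,[0,0,-0.03],[0,0,0]],[90,[0,0,-0.08],[0,0,0]],[90,[0,0,-0.126],[0,0,0]],[90,[0,0,-0.126],[0,0,0]]]'; python3 g.py .492 .2305 .38 164.4
```

```text
t: 7.55
position: [0.639, -0.2092, 0.2038]
ee_rot: [-3.141, 0.002, -2.961]
contact_force: [0.1, 0.2, 1.4]
width: 0.378
grip_force: 60.8
t: 8.35
position: [0.6412, -0.2099, 0.3361]
ee_rot: [-3.136, 0.013, -2.961]
contact_force: [0.8, -0.3, 0.4]
width: 0.901
grip_force: 0.0
t 8.3 pos [ 0.6412 -0.2099  0.3361] yaw [-179.7    0.7 -169.7]
shift [ 0.0671  0.4598 -0.0475] turn [-0.2  0.8 25.9]
```

```bash
python3 -m pendant '[[90,[0.067,0.46,-0.008],[0,0,26]],[90,[0.067,0.46,-0.008],[0,0,26]],[90,[0.067,0.46,-0.008],[0,0,26]],[90,[0.067,0.46,-0.008],[0,0,26]],[90,[0.067,0.46,-0.008],[0,0,26]],[90,[0.067,0.46,-0.008],[0,0,26]],[90,[0.067,0.46,-0.008],[0,0,26]],[90,[0.067,0.46,-0.008],[0,0,26]]]'; python3 -m pendant '[[90,[0,0,0],[0,0,0]],[90,[0,0,0],[0,0,0]],[90,[0,0,0],[0,0,0]]]'; python3 g.py .492 .2305 .34 164.4
python3 - <<'E'
from m import *
c,im,d=snap("top"); P,uv=cloud(c,d)
k=(np.hypot(P[:,0]-.639,P[:,1]+.209)<.035)&(P[:,2]>.03)&(P[:,2]<.09); e=P[k]; t=e[e[:,2]>np.percentile(e[:,2],97)-.006]
print("sleeve",k.sum(),np.median(t,0).round(3),((e.max(0)+e.min(0))/2).round(3),e.max(0)[2])
E
```

```text
t: 9.15
position: [0.5095, 0.1715, 0.3354]
ee_rot: [-3.142, -0.0, 2.869]
contact_force: [-0.1, -0.3, 0.0]
width: 0.899
grip_force: 0.0
t: 9.45
position: [0.5108, 0.1685, 0.3354]
ee_rot: [-3.141, 0.0, 2.867]
contact_force: [0.3, -1.0, -0.0]
width: 0.901
grip_force: 0.0
t 9.4 pos [0.5108 0.1685 0.3354] yaw [-179.9    0.   164.3]
shift [ 0.0349  0.0546 -0.0047] turn [-0.1  0.  -0.1]
sleeve 447 [ 0.638 -0.209  0.072] [ 0.637 -0.209  0.053] 0.07631952099503242
```

The sleeve stands in place: top at 0.072 m, at (0.638,-0.209). Now the plug.

```bash
python3 -m pendant '[[90,[0.035,0.055,0],[0,0,0]],[90,[0.035,0.055,0],[0,0,0]],[90,[0.035,0.055,0],[0,0,0]],[90,[0.035,0.055,0],[0,0,0]],[90,[0.035,0.055,0],[0,0,0]]]'; python3 g.py .492 .2305 .234 164.4
python3 - <<'E'
from m import *
c,im,d=snap("wrist","w4.png")
E
```

```text
t: 10.0
position: [0.4923, 0.23, 0.3355]
ee_rot: [-3.14, 0.0, 2.865]
contact_force: [0.5, -0.2, 0.0]
width: 0.903
grip_force: 0.0
t 10.0 pos [0.4923 0.23   0.3355] yaw [-179.9    0.   164.2]
shift [0.0004 0.0005 0.1015] turn [-0.1  0.  -0.2]
```

View pics/w4.png

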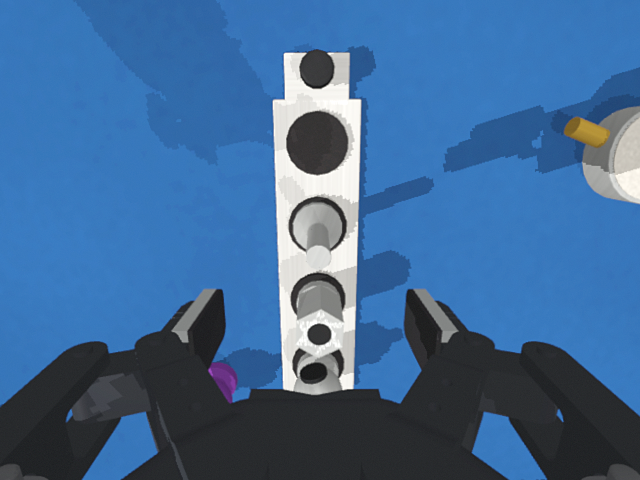

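The plug tip is at (318,256), about mid between the pads (224 and 405), and the empty pad is visible at (317,142). I go down and grip.

```bash
python3 -m pendant '[[90,[0,0.001,0.04],[0,0,0]],[90,[0,0.001,0.08],[0,0,0]],[90,[0,0.001,0.1015],[0,0,0]],[90,[0,0.001,0.1015],[0,0,0]],[90,[0,0.001,0.1015],[0,0,0]]]'; python3 -m pendant '[[0,[0,0,0],[0,0,0]],[0,[0,0,0],[0,0,0]],[0,[0,0,0],[0,0,0]],[0,[0,0,0],[0,0,0]],[0,[0,0,0],[0,0,0]],[0,[0,0,0],[0,0,0]],[0,[0,0,0],[0,0,0]],[0,[0,0,0],[0,0,0]]]'; python3 g.py .492 .2305 .234 164.4
```

```text
t: 10.55
position: [0.4924, 0.2323, 0.2342]
ee_rot: [-3.141, 0.0, 2.867]
contact_force: [-0.1, 0.4, 0.7]
width: 0.9
grip_force: 0.0
t: 11.35
position: [0.4921, 0.2333, 0.2347]
ee_rot: [3.141, 0.001, 2.869]
contact_force: [-1.1, -0.9, 5.3]
width: 0.166
grip_force: 58.4
t 11.3 pos [0.4921 0.2333 0.2347] yaw [180.    0.  164.4]
shift [-0.0007 -0.0027  0.0007] turn [ 0.  0. -0.]
```

```bash
python3 -m pendant '[[0,[0,0,-0.03],[0,0,0]],[0,[0,0,-0.08],[0,0,0]],[0,[0,0,-0.11],[0,0,0]],[0,[0,0,-0.11],[0,0,0]],[0,[0,0,-0.11],[0,0,0]]]'; python3 g.py .5704 -.2212 .345 190.3
```

```text
t: 11.85
position: [0.4915, 0.233, 0.344]
ee_rot: [3.142, -0.0, 2.869]
contact_force: [0.1, -0.1, -1.7]
width: 0.16
grip_force: 59.1
t 11.8 pos [0.4915 0.233  0.344 ] yaw [180.   -0.  164.4]
shift [-0.1984 -0.4162 -0.001 ] turn [  0.   -0.  -25.9]
```

```bash
python3 -m pendant '[[0,[-0.198,-0.416,0],[0,0,-26]],[0,[-0.198,-0.416,0],[0,0,-26]],[0,[-0.198,-0.416,0],[0,0,-26]],[0,[-0.198,-0.416,0],[0,0,-26]],[0,[-0.198,-0.416,0],[0,0,-26]],[0,[-0.198,-0.416,0],[0,0,-26]],[0,[-0.198,-0.416,0],[0,0,-26]],[0,[-0.198,-0.416,0],[0,0,-26]]]';python3 -m pendant '[[0,[0,0,0],[0,0,0]],[0,[0,0,0],[0,0,0]],[0,[0,0,0],[0,0,0]]]';  python3 g.py .5704 -.2212 .345 190.3
```

```text
t: 12.65
position: [0.5591, -0.1627, 0.3413]
ee_rot: [3.139, -0.005, -2.96]
contact_force: [1.1, 1.2, -2.6]
width: 0.16
grip_force: 59.0
t: 12.95
position: [0.5594, -0.1594, 0.3422]
ee_rot: [3.139, -0.003, -2.959]
contact_force: [0.3, 0.2, -1.6]
width: 0.165
grip_force: 59.2
t 12.9 pos [ 0.5594 -0.1594  0.3422] yaw [ 179.8   -0.2 -169.5]
shift [ 0.0004 -0.0627 -0.003 ] turn [ 0.2 -0.2  0.2]
```

```bash
python3 -m pendant '[[0,[0,-0.063,0],[0,0,0]],[0,[0,-0.063,0],[0,0,0]],[0,[0,-0.063,0],[0,0,0]],[0,[0,-0.063,0],[0,0,0]],[0,[0,-0.063,0.03],[0,0,0]],[0,[0,-0.063,0.06],[0,0,0]],[0,[0,-0.063,0.06],[0,0,0]],[0,[0,-0.063,0.06],[0,0,0]]]'; python3 g.py .5704 -.2212 .2290 190.3
python3 - <<'E'
from m import *
c,im,d=snap("wrist","w5.png")
E
```

```text
t: 13.75
position: [0.5714, -0.2209, 0.2839]
ee_rot: [3.14, -0.001, -2.958]
contact_force: [-0.1, 0.1, -1.2]
width: 0.165
grip_force: 59.5
t 13.8 pos [ 0.5714 -0.2209  0.2839] yaw [ 1.799e+02 -1.000e-01 -1.695e+02]
shift [ 0.001  -0.0002  0.0549] turn [ 0.1 -0.1  0.2]
```

View pics/w5.png

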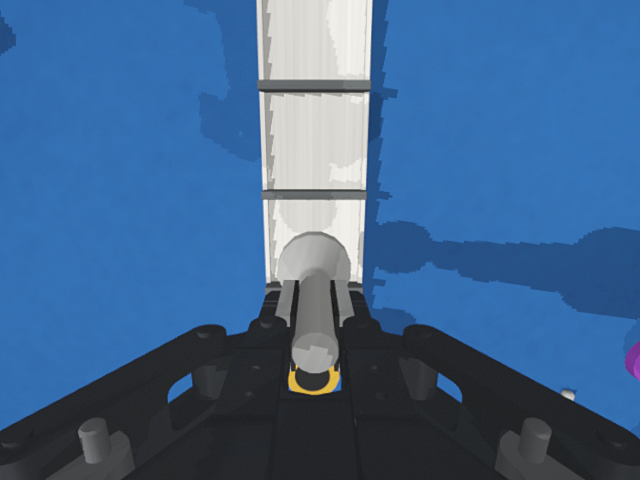

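The plug is upright between the pads, with its foot at (314,258) over the bay bounded by walls at rows 194 and 285. I lower it and release.

```bash
python3 -m pendant '[[0,[0.001,0,0.03],[0,0,0]],[0,[0.001,0,0.046],[0,0,0]],[0,[0.001,0,0.052],[0,0,0]],[0,[0.001,0,0.055],[0,0,0]],[0,[0.001,0,0.055],[0,0,0]],[0,[0.001,0,0.055],[0,0,0]]]';  python3 g.py .5704 -.2212 .2290 190.3
```

```text
t: 14.4
position: [0.5709, -0.2233, 0.2299]
ee_rot: [-3.141, 0.001, -2.961]
contact_force: [-0.3, 0.1, -2.5]
width: 0.157
grip_force: 59.6
t 14.4 pos [ 0.5709 -0.2233  0.2299] yaw [-1.800e+02  1.000e-01 -1.696e+02]
shift [0.0001 0.0021 0.0009] turn [-0.   0.1  0.1]
```

```bash
python3 -m pendant '[[0,[0,0.002,0.001],[0,0,0]],[0,[0,0.002,0.001],[0,0,0]],[0,[0,0.002,0.001],[0,0,0]]]'; python3 -m pendant '[[40,[0,0,0],[0,0,0]],[90,[0,0,0],[0,0,0]],[90,[0,0,0],[0,0,0]],[90,[0,0,0],[0,0,0]],[90,[0,0,-0.03],[0,0,0]],[90,[0,0,-0.08],[0,0,0]],[90,[0,0,-0.106],[0,0,0]],[90,[0,0,-0.106],[0,0,0]]]'; python3 g.py .560 .213 .335 164.4
```

```text
t: 14.7
position: [0.5705, -0.2213, 0.2288]
ee_rot: [-3.141, 0.001, -2.961]
contact_force: [-0.8, 0.7, 1.7]
width: 0.158
grip_force: 59.8
t: 15.5
position: [0.5717, -0.2217, 0.3385]
ee_rot: [-3.137, 0.008, -2.961]
contact_force: [1.6, 1.0, 0.0]
width: 0.903
grip_force: 0.0
t 15.5 pos [ 0.5717 -0.2217  0.3385] yaw [-179.8    0.5 -169.6]
shift [-0.0666  0.4298  0.0023] turn [-0.1  0.5 26. ]
```

```bash
python3 -m pendant '[[90,[-0.067,0.43,0],[0,0,26]],[90,[-0.067,0.43,0],[0,0,26]],[90,[-0.067,0.43,0],[0,0,26]],[90,[-0.067,0.43,0],[0,0,26]],[90,[-0.067,0.43,0],[0,0,26]],[90,[-0.067,0.43,0],[0,0,26]],[90,[-0.067,0.43,0],[0,0,26]],[90,[-0.067,0.43,0],[0,0,26]]]'; python3 -m pendant '[[90,[0,0,0],[0,0,0]],[90,[0,0,0],[0,0,0]],[90,[0,0,0],[0,0,0]]]'; python3 g.py .56 .213 .335 164.4
python3 - <<'E'
from m import *
c,im,d=snap("top"); P,uv=cloud(c,d)
k=(np.hypot(P[:,0]-.5704,P[:,1]+.2212)<.03)&(P[:,2]>.04)&(P[:,2]<.12); e=P[k]; t=e[e[:,2]>np.percentile(e[:,2],97)-.006]
print("plug",k.sum(),np.median(t,0).round(3),((e.max(0)+e.min(0))/2).round(3))
E
```

```text
t: 16.3
position: [0.5587, 0.1806, 0.333]
ee_rot: [-3.14, -0.001, 2.869]
contact_force: [0.3, 0.1, 0.1]
width: 0.898
grip_force: 0.0
t: 16.6
position: [0.5593, 0.1773, 0.3333]
ee_rot: [-3.139, -0.001, 2.867]
contact_force: [-0.7, -0.5, 0.1]
width: 0.895
grip_force: 0.0
t 16.6 pos [0.5593 0.1773 0.3333] yaw [-1.799e+02 -1.000e-01  1.643e+02]
shift [ 0.009   0.0346 -0.0018] turn [-0.1 -0.1 -0.1]
plug 171 [ 0.569 -0.222  0.098] [ 0.569 -0.221  0.07 ]
```

The plug stands: top at 0.098 m, at (0.569,-0.222). Now the nut, with a look at its flats.

```bash
python3 -m pendant '[[90,[0.009,0.035,0],[0,0,0]],[90,[0.009,0.035,0.03],[0,0,0]],[90,[0.009,0.035,0.06],[0,0,0]],[90,[0.009,0.035,0.06],[0,0,0]],[90,[0.009,0.035,0.06],[0,0,0]]]'; python3 g.py .56 .213 .209 164.4
python3 - <<'E'
from m import *
c,im,d=snap("wrist"); print(topix(c,[.56,.213,.074])); cv2.imwrite("pics/w6.png",cv2.resize(im[180:400,200:430,::-1],None,fx=2.6,fy=2.6,interpolation=cv2.INTER_CUBIC))
E
```

```text
t: 17.15
position: [0.5606, 0.213, 0.2739]
ee_rot: [-3.14, -0.001, 2.866]
contact_force: [0.9, 0.0, 0.7]
width: 0.9
grip_force: 0.0
t 17.1 pos [0.5606 0.213  0.2739] yaw [-179.9   -0.   164.2]
shift [ 0.0005 -0.      0.0649] turn [-0.1 -0.  -0.2]
[312.92170357 276.89357828]
```

View pics/w6.png

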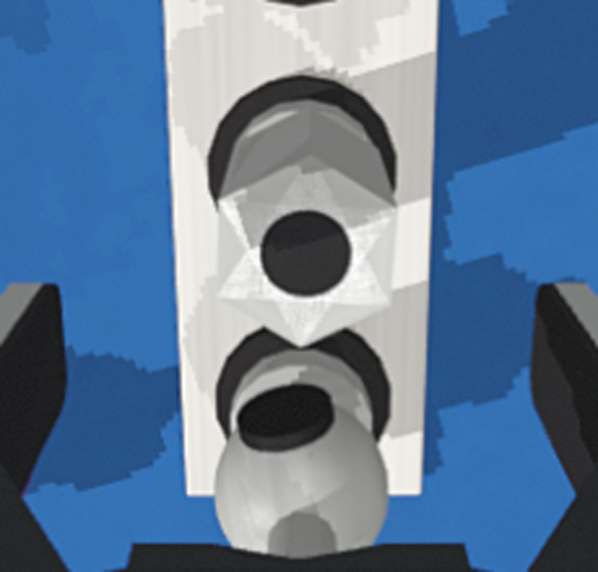

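The nut's top hexagon has vertices at crop (310,155) and (302,345), so its flats face the pads to within about 2.5°. I turn 2°, descend and grip.

```bash
python3 -m pendant '[[90,[0,0,0.04],[0,0,2]],[90,[0,0,0.065],[0,0,2]],[90,[0,0,0.065],[0,0,2]],[90,[0,0,0.065],[0,0,2]]]'; python3 -m pendant '[[10,[0,0,0],[0,0,0]],[10,[0,0,0],[0,0,0]],[10,[0,0,0],[0,0,0]],[10,[0,0,0],[0,0,0]],[10,[0,0,0],[0,0,0]],[10,[0,0,0],[0,0,0]],[10,[0,0,0],[0,0,0]],[10,[0,0,0],[0,0,0]]]'; python3 -m pendant '[[10,[0,0,-0.03],[0,0,0]],[10,[0,0,-0.08],[0,0,0]],[10,[0,0,-0.12],[0,0,0]],[10,[0,0,-0.12],[0,0,0]],[10,[0,0,-0.12],[0,0,0]]]'; python3 g.py .5016 -.2338 .33 190.3
```

```text
t: 17.6
position: [0.5611, 0.2145, 0.2104]
ee_rot: [3.141, 0.001, 2.833]
contact_force: [0.9, -0.5, 0.5]
width: 0.9
grip_force: 0.0
t: 18.4
position: [0.561, 0.2148, 0.2106]
ee_rot: [3.14, 0.002, 2.834]
contact_force: [-0.5, -1.2, 6.5]
width: 0.417
grip_force: 61.2
t: 18.9
position: [0.5599, 0.2148, 0.3296]
ee_rot: [3.141, 0.001, 2.834]
contact_force: [0.5, -0.2, -5.1]
width: 0.414
grip_force: 61.7
t 18.9 pos [0.5599 0.2148 0.3296] yaw [180.    0.  162.4]
shift [-0.0803 -0.4451 -0.0006] turn [  0.    0.  -27.9]
```

```bash
python3 -m pendant '[[10,[-0.08,-0.445,0],[0,0,-28]],[10,[-0.08,-0.445,0],[0,0,-28]],[10,[-0.08,-0.445,0],[0,0,-28]],[10,[-0.08,-0.445,0],[0,0,-28]],[10,[-0.08,-0.445,0],[0,0,-28]],[10,[-0.08,-0.445,0],[0,0,-28]],[10,[-0.08,-0.445,0],[0,0,-28]],[10,[-0.08,-0.445,0],[0,0,-28]]]';python3 -m pendant '[[10,[0,0,0],[0,0,0]],[10,[0,0,0],[0,0,0]],[10,[0,0,0],[0,0,0]]]';  python3 g.py .5016 -.2338 .33 190.3
```

```text
t: 19.7
position: [0.5066, -0.1833, 0.3266]
ee_rot: [3.139, -0.005, -2.96]
contact_force: [0.6, -0.6, -4.2]
width: 0.413
grip_force: 61.6
t: 20.0
position: [0.5079, -0.1805, 0.3274]
ee_rot: [3.139, -0.003, -2.959]
contact_force: [-0.6, 0.2, -3.8]
width: 0.411
grip_force: 61.9
t 20.0 pos [ 0.5079 -0.1805  0.3274] yaw [ 179.8   -0.2 -169.6]
shift [ 0.0158 -0.0513 -0.0026] turn [ 0.2 -0.2  0.1]
```

```bash
python3 -m pendant '[[10,[0.016,-0.051,0],[0,0,0]],[10,[0.016,-0.051,0],[0,0,0]],[10,[0.016,-0.051,0],[0,0,0]],[10,[0.016,-0.051,0.04],[0,0,0]],[10,[0.016,-0.051,0.08],[0,0,0]],[10,[0.016,-0.051,0.11],[0,0,0]],[10,[0.016,-0.051,0.11],[0,0,0]],[10,[0.016,-0.051,0.11],[0,0,0]]]';  python3 g.py .5016 -.2338 .2046 190.3
```

```text
t: 20.8
position: [0.5025, -0.2329, 0.2189]
ee_rot: [3.14, -0.001, -2.958]
contact_force: [1.0, -0.0, -4.1]
width: 0.415
grip_force: 62.0
t 20.8 pos [ 0.5025 -0.2329  0.2189] yaw [ 179.9   -0.  -169.5]
shift [ 0.0011 -0.0008  0.0143] turn [ 0.1 -0.   0.2]
```

```bash
python3 -m pendant '[[10,[0.001,0,0.009],[0,0,0]],[10,[0.001,0,0.012],[0,0,0]],[10,[0.001,0,0.014],[0,0,0]],[10,[0.001,0,0.015],[0,0,0]],[10,[0.001,0,0.015],[0,0,0]]]';  python3 g.py .5016 -.2338 .2046 190.3
```

```text
t: 21.3
position: [0.5011, -0.2352, 0.2047]
ee_rot: [-3.141, 0.001, -2.961]
contact_force: [0.2, -0.0, -1.7]
width: 0.414
grip_force: 62.4
t 21.3 pos [ 0.5011 -0.2352  0.2047] yaw [-180.     0.  -169.6]
shift [-0.0007  0.0013  0.0001] turn [-0.   0.   0.1]
```

```bash
python3 -m pendant '[[60,[0,0.001,0],[0,0,0]],[90,[0,0.001,0],[0,0,0]],[90,[0,0.001,0],[0,0,0]],[90,[0,0.001,0],[0,0,0]],[90,[0,0,-0.03],[0,0,0]],[90,[0,0,-0.08],[0,0,0]],[90,[0,0,-0.126],[0,0,0]],[90,[0,0,-0.126],[0,0,0]]]'; python3 g.py .629 .193 .335 164.4
```

```text
t: 22.1
position: [0.5031, -0.236, 0.3361]
ee_rot: [-3.135, 0.011, -2.961]
contact_force: [0.5, 0.3, 0.5]
width: 0.901
grip_force: 0.0
t 22.1 pos [ 0.5031 -0.236   0.3361] yaw [-179.6    0.6 -169.7]
shift [-0.2008  0.3995  0.0006] turn [-0.2  0.7 25.9]
```

```bash
python3 -m pendant '[[90,[-0.2,0.4,0],[0,0,26]],[90,[-0.2,0.4,0],[0,0,26]],[90,[-0.2,0.4,0],[0,0,26]],[90,[-0.2,0.4,0],[0,0,26]],[90,[-0.2,0.4,0],[0,0,26]],[90,[-0.2,0.4,0],[0,0,26]],[90,[-0.2,0.4,0],[0,0,26]],[90,[-0.2,0.4,0],[0,0,26]]]'; python3 -m pendant '[[90,[0,0,0],[0,0,0]],[90,[0,0,0],[0,0,0]],[90,[0,0,0],[0,0,0]]]'; python3 g.py .629 .193 .335 164.4
python3 - <<'E'
from m import *
c,im,d=snap("top"); P,uv=cloud(c,d)
k=(np.hypot(P[:,0]-.5016,P[:,1]+.2338)<.03)&(P[:,2]>.04)&(P[:,2]<.12); e=P[k]; t=e[e[:,2]>np.percentile(e[:,2],97)-.006]
print("nut",k.sum(),np.median(t,0).round(3),((e.max(0)+e.min(0))/2).round(3))
E
```

```text
t: 22.9
position: [0.6125, 0.1511, 0.3296]
ee_rot: [-3.141, -0.001, 2.869]
contact_force: [1.2, -0.2, 0.5]
width: 0.9
grip_force: 0.0
t: 23.2
position: [0.6121, 0.1476, 0.3295]
ee_rot: [-3.14, -0.001, 2.867]
contact_force: [1.5, -1.1, 0.3]
width: 0.899
grip_force: 0.0
t 23.2 pos [0.6121 0.1476 0.3295] yaw [-1.799e+02 -1.000e-01  1.643e+02]
shift [-0.0039  0.0483 -0.0056] turn [-0.1 -0.1 -0.1]
nut 495 [ 0.498 -0.235  0.068] [ 0.498 -0.235  0.056]
```

The nut stands: top at 0.068 m. Now the silver ball, with a close look that also checks clearance to the purple look-alike.

```bash
python3 -m pendant '[[90,[-0.004,0.048,0],[0,0,0]],[90,[-0.004,0.048,0.0],[0,0,0]],[90,[-0.004,0.048,0.03],[0,0,0]],[90,[-0.004,0.048,0.045],[0,0,0]],[90,[-0.004,0.048,0.045],[0,0,0]],[90,[-0.004,0.048,0.045],[0,0,0]]]'; python3 g.py .629 .193 .208 164.4
python3 - <<'E'
from m import *
c,im,d=snap("wrist","w7.png"); print(topix(c,[.629,.193,.086]))
E
```

```text
t: 23.85
position: [0.6293, 0.193, 0.2849]
ee_rot: [-3.141, -0.001, 2.867]
contact_force: [-0.3, 0.7, -0.0]
width: 0.897
grip_force: 0.0
t 23.9 pos [0.6293 0.193  0.2849] yaw [-179.9   -0.   164.3]
shift [ 0.0003 -0.0001  0.0769] turn [-0.1 -0.  -0.1]
[312.61509618 278.04838582]
```

View pics/w7.png

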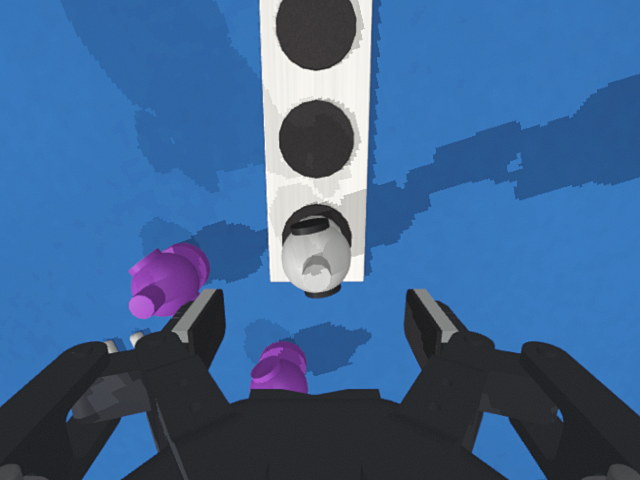

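Silver ball at (316,255), the purple ones at (170,285) and (280,365), clear of the pads. The stub reads about 10 px off the prediction, so I check it with wrist depth.

Run:
```python
from m import *
c,im,d=snap("wrist"); P,uv=cloud(c,d)
k=(np.hypot(P[:,0]-.629,P[:,1]-.193)<.04)&(P[:,2]>.03)&(P[:,2]<.12); e=P[k]; 
print(e[:,2].max()); t=P[:,2]>e[:,2].max()-.005; print(np.median(P[k&t],0).round(4),np.median(uv[k&t],0))
s=k&(P[:,2]>.035)&(P[:,2]<.068)
from scipy.optimize import least_squares
q=P[s]; r=least_squares(lambda p:np.linalg.norm(q-p,axis=1)-.022,[.628,.194,.05],loss="soft_l1",f_scale=.002); print(r.x.round(4))
print(topix(c,[.6276,.1942,.05]))
```

```text
0.08718628085314757
[0.6291 0.1949 0.0854] [315. 275.]
[0.6295 0.1947 0.0494]
[313.10733513 253.15634657]
```

Depth puts the ball at (0.629,0.195,0.049), its stub top at 0.086 m, so the estimate holds. I grip at the equator.

```bash
python3 -m pendant '[[90,[0,0.001,0.04],[0,0,0]],[90,[0,0.002,0.07],[0,0,0]],[90,[0,0.002,0.081],[0,0,0]],[90,[0,0.002,0.081],[0,0,0]],[90,[0,0.002,0.081],[0,0,0]]]'; python3 -m pendant '[[10,[0,0,0],[0,0,0]],[10,[0,0,0],[0,0,0]],[10,[0,0,0],[0,0,0]],[10,[0,0,0],[0,0,0]],[10,[0,0,0],[0,0,0]],[10,[0,0,0],[0,0,0]],[10,[0,0,0],[0,0,0]]]'; python3 -m pendant '[[10,[0,0,-0.02],[0,0,0]],[10,[0,0,-0.05],[0,0,0]],[10,[0,0,-0.085],[0,0,0]],[10,[0,0,-0.115],[0,0,0]],[10,[0,0,-0.127],[0,0,0]],[10,[0,0,-0.127],[0,0,0]],[10,[0,0,-0.127],[0,0,0]]]'; python3 g.py .4327 -.2463 .33 190.3
```

```text
t: 24.45
position: [0.6306, 0.1962, 0.2054]
ee_rot: [3.14, 0.002, 2.868]
contact_force: [0.4, -0.2, -0.2]
width: 0.901
grip_force: 0.0
t: 25.15
position: [0.6305, 0.1959, 0.206]
ee_rot: [3.141, 0.002, 2.868]
contact_force: [-0.6, -0.5, 6.5]
width: 0.487
grip_force: 59.7
t: 25.85
position: [0.6291, 0.196, 0.3299]
ee_rot: [-3.14, -0.002, 2.869]
contact_force: [-0.2, -0.4, -3.5]
width: 0.483
grip_force: 61.2
t 25.9 pos [0.6291 0.196  0.3299] yaw [-1.799e+02 -1.000e-01  1.644e+02]
shift [ 0.07   -0.4789  0.0006] turn [ -0.   -0.1 -25.9]
```

```bash
python3 -m pendant '[[10,[0.004,-0.024,0],[0,0,-1]],[10,[0.01,-0.065,0],[0,0,-4]],[10,[0.016,-0.11,0],[0,0,-7]],[10,[0.023,-0.155,0],[0,0,-10]],[10,[0.029,-0.2,0],[0,0,-13]],[10,[0.036,-0.245,0],[0,0,-16]],[10,[0.043,-0.29,0],[0,0,-19]],[10,[0.047,-0.32,0],[0,0,-22]]]';python3 -m pendant '[[10,[0,0,0],[0,0,0]],[10,[0,0,0],[0,0,0]],[10,[0,0,0],[0,0,0]]]';  python3 g.py .4327 -.2463 .33 190.3
```

```text
t: 26.65
position: [0.4954, -0.1024, 0.3291]
ee_rot: [3.142, -0.006, -3.032]
contact_force: [-0.6, 0.1, -2.3]
width: 0.484
grip_force: 61.3
t: 26.95
position: [0.4987, -0.0981, 0.3303]
ee_rot: [3.14, -0.001, -3.029]
contact_force: [-0.3, -0.1, -2.5]
width: 0.481
grip_force: 61.4
t 26.9 pos [ 0.4987 -0.0981  0.3303] yaw [ 179.9   -0.  -173.5]
shift [ 0.0823 -0.1398  0.0002] turn [ 0.1 -0.  -3.8]
```

```bash
python3 -m pendant '[[10,[0.013,-0.021,0],[0,0,1]],[10,[0.034,-0.057,0],[0,0,-1]],[10,[0.055,-0.093,0],[0,0,-3]],[10,[0.074,-0.125,0],[0,0,-4]],[10,[0.082,-0.14,0],[0,0,-4]],[10,[0.082,-0.14,0],[0,0,-4]],[10,[0.082,-0.14,0.02],[0,0,-4]],[10,[0.082,-0.14,0.05],[0,0,-4]]]';python3 -m pendant '[[10,[0,0,0.02],[0,0,0]],[10,[0,0,0.02],[0,0,0]],[10,[0,0,0.02],[0,0,0]]]';  python3 g.py .4327 -.2463 .200 190.3
python3 - <<'E'
from m import *
c,im,d=snap("wrist","w8.png")
E
```

```text
t: 27.75
position: [0.4349, -0.2459, 0.2818]
ee_rot: [-3.14, 0.005, -2.957]
contact_force: [-0.7, -0.9, -2.8]
width: 0.486
grip_force: 61.5
t: 28.05
position: [0.4336, -0.2459, 0.261]
ee_rot: [3.141, 0.0, -2.957]
contact_force: [0.3, 0.0, -2.3]
width: 0.482
grip_force: 61.4
t 28.1 pos [ 0.4336 -0.2459  0.261 ] yaw [ 179.9    0.  -169.4]
shift [ 0.001  -0.0003  0.061 ] turn [0.1 0.  0.3]
```

View pics/w8.png

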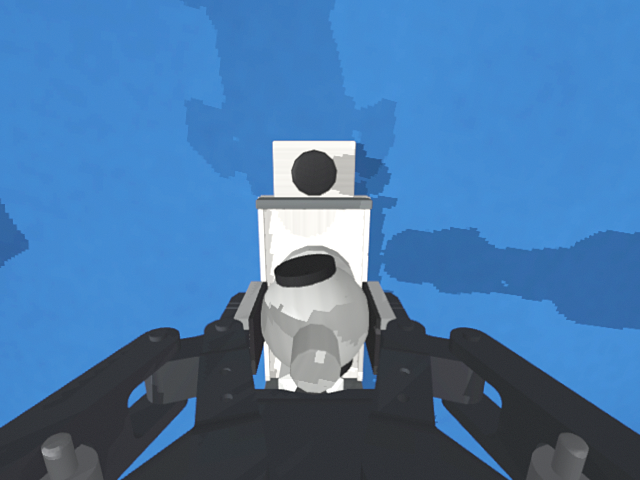

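The ball is held upright (stub at (316,358)) over the bay next to the knob at (314,172), end wall at row 202. I lower it gently.

```bash
python3 -m pendant '[[10,[0.001,0,0.02],[0,0,0]],[10,[0.001,0,0.04],[0,0,0]],[10,[0.001,0,0.052],[0,0,0]],[10,[0.001,0,0.057],[0,0,0]],[10,[0.001,0,0.06],[0,0,0]],[10,[0.001,0,0.061],[0,0,0]],[10,[0.001,0,0.061],[0,0,0]]]';  python3 g.py .4327 -.2463 .200 190.3
```

```text
t: 28.8
position: [0.4317, -0.2478, 0.2006]
ee_rot: [-3.141, 0.001, -2.961]
contact_force: [-0.3, 0.7, -2.2]
width: 0.483
grip_force: 61.5
t 28.8 pos [ 0.4317 -0.2478  0.2006] yaw [-180.     0.  -169.6]
shift [-0.0013  0.0013  0.0006] turn [-0.   0.   0.1]
```

```bash
python3 -m pendant '[[10,[-0.001,0.001,0.001],[0,0,0]],[10,[-0.001,0.001,0.001],[0,0,0]],[60,[-0.001,0.001,0.001],[0,0,0]],[90,[-0.001,0.001,0.001],[0,0,0]],[90,[-0.001,0.001,0.001],[0,0,0]],[90,[-0.001,0.001,0.001],[0,0,0]],[90,[0,0,-0.03],[0,0,0]],[90,[0,0,-0.08],[0,0,0]]]'; python3 -m pendant '[[90,[0,0,-0.05],[0,0,0]],[90,[0,0.05,-0.08],[0,0,0]],[90,[0,0.1,-0.08],[0,0,0]],[90,[0,0.15,-0.08],[0,0,0]],[90,[0,0.2,-0.08],[0,0,0]],[90,[0,0.2,-0.08],[0,0,0]],[90,[0,0.2,-0.08],[0,0,0]]]'
python3 - <<'E'
from m import *
u=np.array([-.984,-.179]);C=np.array([.536,-.2275]);v=np.array([.179,-.984])
for n in ["top","scene"]:
  c,im,d=snap(n,n+"9.png"); P,uv=cloud(c,d)
  for nm,x,z in [("sleeve",-.105,.03),("plug",-.035,.04),("nut",.035,.03),("ball",.105,.03)]:
    q=C+u*x; k=(np.hypot(P[:,0]-q[0],P[:,1]-q[1])<.03)&(P[:,2]>z)&(P[:,2]<.12); e=P[k]; t=np.median(e[e[:,2]>np.percentile(e[:,2],97)-.006],0)
    print(n,nm,"rack x,y",((t[:2]-C)@u).round(3),((t[:2]-C)@v).round(3),"top",t[2].round(3))
  if n=="top": cv2.imwrite("pics/top9c.png",cv2.resize(im[200:420,380:520,::-1],None,fx=2.6,fy=2.6,interpolation=cv2.INTER_CUBIC))
print(manip.get_obs()["position"])
E
```

```text
t: 29.6
position: [0.4306, -0.2472, 0.2786]
ee_rot: [3.137, -0.006, -2.96]
contact_force: [-0.0, -1.6, -0.2]
width: 0.897
grip_force: 0.0
t: 30.3
position: [0.3951, -0.0494, 0.3602]
ee_rot: [3.141, 0.0, -2.956]
contact_force: [-0.1, 0.2, -0.6]
width: 0.9
grip_force: 0.0
top sleeve rack x,y -0.103 -0.0 top 0.072
top plug rack x,y -0.034 0.001 top 0.097
top nut rack x,y 0.038 0.0 top 0.068
top ball rack x,y 0.109 -0.0 top 0.079
scene sleeve rack x,y -0.107 0.002 top 0.073
scene plug rack x,y -0.038 0.002 top 0.099
scene nut rack x,y 0.034 0.003 top 0.069
scene ball rack x,y 0.104 0.002 top 0.08
[ 0.39571818 -0.05186811  0.36011742]
```

View pics/top9c.png

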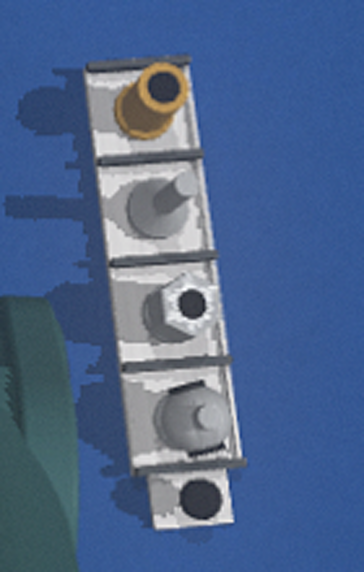

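All four stand upright in their bays. From the knob at crop (200,497) they are ball (195,415), nut (185,305), plug (165,205) and sleeve (150,100), all within 4 mm of the bay centres.

```bash
python3 -c "
from rig import manip
print(manip.sign_off())"
```

```text
the job is handed in; nothing more can be done
None
```

The job is handed in at about 30 s: going away from the assembly rack's knob, the ball, nut, plug and sleeve stand upright in their bays, each measured within about 4 mm of the bay centre; the sign-off returned no verdict.

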